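# Roll the ring stand upright on its heel and nest the cold bath in its ring

## Task

Rig the cold bath on the small ring stand that has been laid on its back in the steel tray, its rod across the tray's rim and its ring pointing up. First move the rubber bung out of the place where the stand's foot plate will come down; then tip the stand upright by rolling it over the rear edge of its foot plate: that edge stays down in the tray, do not lift the stand, and ease the plate down flat rather than letting it fall. Then nest the cream dish level in the ring, and after that stand the smallest beaker upright inside the dish, without knocking over the wash bottle or the middle-sized beaker.

Things in the scene. Friction and masses are not known exactly. Their poses are not given: they have to be found in the camera images.
- stand: Ring stand lying on its back, 0.45-0.65 kg: grey foot plate 110x84x10 mm, 9 mm steel rod, clamp, wire ring. Origin: middle of the plate's REAR lower edge, the one to roll it over. Own axes: +z up the rod, -x to the plate's front (ring side), y across. Plate x -110..0, y -42..42, z 0..10 mm; rod axis at x -18, its top at z 200. At the start +z points to the robot's right (within 15 deg) and 4 deg up.
- heel (a point): Same point as the stand's origin. At the start this edge is on the tray's floor, the plate stands on edge, its underside to the left, the rod rests on the tray's right rim, the ring points up. Mass centre 39 mm up z, 54 mm in front of the edge: pulled to the left at the ring, the stand rolls over this edge; after 40 deg it goes on over by its own weight unless held back. Upright, the plate lies left of this edge.
- ring (a point): Centre of the ring, at (-90, 0, 122) mm in the stand's frame; axes as the stand's. Round 8 mm steel bar, opening 70 mm, outside 86 mm, square to the rod; its centre is 72 mm in front of the rod's axis. Clamp on the rod at this height, 20 mm tall, its thumbscrew reaching 27 mm out to +y.
- ring_front (a point): Centre of the ring's 8 mm bar where it is farthest from the rod, at (-129, 0, 122) mm in the stand's frame; there the bar runs along the stand's y. Top of the ring (about 137 mm high) while the stand lies, front of the ring when it is upright. Two fingers pointing down, one on each side of the bar, can hook it and lead it all the way.
- bung_0_mid (a point): Plain cream rubber bung, 29 mm across, 26 mm high, 30 g, loose, upright. Its centre, 13 mm above its underside; z up. At the start it stands in the tray left of the foot plate, 75 to 95 mm from the rear edge, where the plate will come down. Free tray floor lies nearer to and farther from the robot, mostly on the side of the tray's wall that is farther from the stand.
- melamine_dish_mid (a point): Round cream dish, 83 mm across the rim, 60 mm at the bottom, 38 mm high, conical wall 3 mm thick, floor 4 mm, 45 g, on the bench right of the tray. Point on its axis 19 mm above its underside; z up. Take it by the wall. Nested in the ring it hangs by its cone, its rim 22 mm above the ring bar's centre.
- beaker_50_mid (a point): The smallest of the three glass beakers: 47 mm wide at the rim (50 over the spout), 43 mm below, 59 mm high, 35 g, on the bench right of the tray beside the dish (either may be nearer the robot). Point on its axis half-way up, 29.5 mm above its underside; z up. In the dish it stands on the dish's floor, which is 52 mm across.
- steel_tray: Fixed shallow tray, 300 mm along y, 200 mm along x, walls 2 mm thick and 23 mm high; its floor is at bench height. Origin on the bench at its centre. In its right-hand corners stand three capped vials (57 mm high, not part of the job).
- beaker_100: Middle-sized glass beaker, 55 mm wide, 71 mm high, loose, upright, behind; origin at the centre of its underside. Not part of the job.
- wash_bottle: White wash bottle with red cap, 198 mm high, about 66 mm thick, loose, upright, behind; origin under it. Not part of the job.

How it is judged (in metres and radians):
On the way, in this order (a step that is already met when the one before it is completed fails the run):
1. the bung stands clear of the place where the foot plate will come down, the stand still lying ((y of bung_0_mid in the frame of stand above 0.055 m or y of bung_0_mid in the frame of stand below -0.055 m or z of bung_0_mid in the frame of stand below -0.124 m or z of bung_0_mid in the frame of stand above 0.03 m) and angle between stand's own z axis and vertical above 1.3 rad), for 0.1 s.
2. the stand stands flat on its foot plate (angle between stand's own z axis and vertical below 0.05 rad and angular speed of stand below 0.3 rad/s), for 0.2 s.
3. the dish hangs level in the ring of the standing stand (angle between stand's own z axis and vertical below 0.05 rad and horizontal distance between melamine_dish_mid and ring below 0.01 m and angle between melamine_dish_mid's own z axis and vertical below 0.15 rad and z of melamine_dish_mid in the frame of ring between -0.015 and 0.014 m), for 0.2 s.
4. the small beaker stands in the dish in the ring (all of step 3 and horizontal distance between beaker_50_mid and melamine_dish_mid below 0.014 m and angle between beaker_50_mid's own z axis and vertical below 0.2 rad and z of beaker_50_mid in the frame of melamine_dish_mid below 0.021 m), for 0.2 s.
At the end, for the whole second after the job is handed in: Stand upright (tilt < 0.05 rad). Dish nested in the ring: axis within 10 mm of the ring's, tilt < 0.15 rad, mid-height within 15 mm below and 14 mm above the ring. Smallest beaker in the dish: axes within 14 mm, tilt < 0.2 rad, its mid-point < 21 mm above the dish's. All at rest (all of step 4 and linear speed of each of stand, melamine_dish, beaker_50 below 0.03 m/s); the robot touches nothing.
It fails at once if the stand's rear edge is lifted off the bench (height (world z) of heel above 0.02 m).
It fails at once if the stand is let fall: it turns faster than 4.5 rad/s (angular speed of stand above 4.5 rad/s).
It fails at once if the middle beaker is knocked over (angle between beaker_100's own z axis and vertical above 0.6 rad).
It fails at once if the wash bottle is knocked over (angle between wash_bottle's own z axis and vertical above 0.6 rad).
It also fails if it takes over 72 s, if anything falls off the work surface, if the arm or the gripper's body presses on something with over 40 N, if the wrist force passes 120 N, or if a joint passes its speed limit or range.

## Robot

A 6-joint arm with a two-finger parallel gripper is mounted at the origin on a cart in front of the work surface, level with it; the furniture and walls round the work are solid. World frame = base frame: x ahead of the robot, y to its left, z up, the work surface at z = 0. Lengths are in mm, angles in degrees, forces in N, time in s.
With the tool pointing down it reaches from about 350 to 850 mm from the base axis. Payload 8.1 kg.
Tool frame: the origin (TCP) lies between the finger pads; the fingertips stand 17 mm ahead of it and the grasp point (between the pads) lies 2 mm behind it; z points along the fingers, y is the line along which they close (so a half turn about z gives the same grasp; the last joint's range is limited). The gripper opens to 85 mm and grips with 20 to 120 N. Pads are 22 mm wide; open, the fingers measure 114 mm over their backs; the gripper's body (76 mm by 85 mm) begins 54 mm behind the grasp point. The pads swing forward as they close: fully open they stand 13 mm farther back than shut.
Start: joints at [-79.721, 7.471, 85.268, -0, 87.261, -4.893], TCP at [157.05, -579.086, 227.792] pointing down, gripper open.
Joint ranges: [-169.43, 169.43], [-51.17, 129.36], [1.28, 143.12], [-76.62, 256.62], [0, 156.53], [-152.29, 152.29]. Speed limits (degrees/s): [136.94, 136.94, 159.86, 180, 180, 180].

## Interface

Orientations are given as [roll, pitch, yaw] about the fixed x, y, z axes, in that order (R = Rz(yaw) Ry(pitch) Rx(roll)).
In Python, from bench import sense, snapshot, hand_in, trace, place_of gives the robot as it stands.
- The arm moves only by the shell command python3 -m handwheel 'ROWS' [FORCE]. ROWS is JSON, a list of rows, each a list of 7 numbers: the opening, from -1 (shut) to 1 (fully open), then the shift along the tool's x, y, z in cm, then the turn, a rotation vector about the tool's x, y, z in rad. A call has 1 to 12 rows; each row shifts and turns the commanded pose from where the row before left it, along the tool's axes as they then stand; what a row does not reach is not made up. A row lasts 1/12 s, in which the tool goes at most 41.7 mm and 7.16 degrees, less where a joint would pass 70% of its speed; a pose out of reach is approached as far as the arm can. A call with a gripper value outside its range is refused whole. The fingers move at their own pace and stop on an object; FORCE is the grip in N (left out, the last holds). Time passes only in rows, so rows that do not move let the fingers close. It gives the time, the measured TCP pose, the force, the opening and the grip force at its end, in the units of the state.
- sense(): the state, without advancing time (a new reading comes with each control period).
- snapshot(name): name is "scene" or "side" or "wrist"; returns a dict with "image" (420x560x3 uint8, red, green, blue), "intrinsics" (3x3 intrinsics, pixels), "k1" (the pictures are not rectified: a ray, as slopes to the right and down, at radius r is drawn at 1 + k1 r^2 times it, then the intrinsics apply), "R" (3x3) and "t" (3): a world point X has camera coordinates R X + t. Camera axes: x right, y down, z forward; pixel columns grow to the right and rows downward; lengths in mm; the calibration is good to about 2 mm. A picture is of the moment at which its call begins. There is no depth.
- hand_in(): hands the job in; it is judged then, once.
Trained networks look in a picture, given as the dict that the camera call returned (one of the last four; its "shot" number tells which), for a name from the list of things; names that differ only in an ending like _2 or _b are one class to them, and where a whole thing is asked for, a point or a joint stands for the part that bears it (a point fixed in the world has none). Each returns a list of dicts, best first, with "conf" (0 to 1); they miss things now and then, are a little off and sometimes report something else, mostly with a low value. They report only what shows in the picture. A call takes as long as a camera call.
- trace(picture, query): "pixels" (420x560 bool, what is visible of it).
- place_of(picture, query): "location" ([x, y, z] in mm, in world coordinates, good to about 4 mm: a listed point, or the origin of a listed thing).
The state is a dict: "time": time; "joint_pos": joint angles; "qd": joint speeds; "joint_efforts": joint torques, N m; "tool_pos": TCP position; "tcp_rot": TCP orientation; "ft_force": force on the tool from outside, world axes, zero at the start; "wrist_torque": the same for the moment, N m; "finger_gap": finger opening in mm; "grip_force": force on a finger pad.
Only numpy, scipy, OpenCV 4.12 (cv2) and the standard library are available. Lean on these libraries where they do the work, as an engineer would, in place of code of your own. Each camera call takes 0.05 s, during which the arm holds its last target. There are 200 camera calls.

## Working session

There is one attempt and no reset: what is moved stays moved. The work goes in short steps, Python scripts to look and compute and a shell command to move; the robot and the scene stay as the last step left them, time stands still between calls to the robot, and variables do not carry over. Pictures are saved under pics/ and viewed, at most 10 in all, crops included, and the job is handed in when it is done.

```bash
mkdir -p pics; cat > h.py <<'E'
import numpy as np, cv2
from bench import sense, snapshot, trace, place_of
from scipy.spatial.transform import Rotation as Ro
def save(p,n): cv2.imwrite('pics/'+n,p['image'][:,:,::-1])
def look(p,names):
    for n in names:
        r=place_of(p,n)
        print(n,[(np.round(d['location'],0).tolist(),round(d['conf'],2)) for d in r[:3]])
def ray(p,u,v):
    K=np.array(p['intrinsics']);x=(u-K[0,2])/K[0,0];y=(v-K[1,2])/K[1,1]
    a,b=x,y
    for _ in range(20):
        s=1+p['k1']*(a*a+b*b);a,b=x/s,y/s
    R=np.array(p['R']);return -R.T@np.array(p['t']),R.T@np.array([a,b,1])
def at_z(p,u,v,z):
    c,d=ray(p,u,v);return c+d*(z-c[2])/d[2]
def pix(p,X):
    c=np.array(p['R'])@np.array(X,float)+p['t'];a,b=c[:2]/c[2];s=1+p['k1']*(a*a+b*b);K=np.array(p['intrinsics'])
    return K[0,0]*a*s+K[0,2],K[1,1]*b*s+K[1,2]
def tool():
    s=sense();R=Ro.from_euler('xyz',s['tcp_rot'],degrees=True).as_matrix();return s,np.array(s['tool_pos']),R
E
python3 - <<'E'
from h import *
s,p,R=tool();print(s);print(R.round(2))
N=['stand','heel','ring','ring_front','bung_0_mid','melamine_dish_mid','beaker_50_mid','steel_tray','beaker_100','wash_bottle']
ps=[]
for n in ['scene','side','wrist']:
    q=snapshot(n);save(q,n+'0.png');print(n,(-np.array(q['R']).T@q['t']).round());look(q,N)
    ps.append(q['image'])
cv2.imwrite('pics/a.png',cv2.resize(np.hstack(ps[:2])[:,:,::-1],(800,300),interpolation=cv2.INTER_AREA))
E
```

```text
{'time': 0.0, 'joint_pos': array([-7.97220615e+01,  7.51597293e+00,  8.53307310e+01, -4.04531328e-05,
        8.72610171e+01, -4.89481285e+00]), 'qd': array([ 0.02047848,  0.07366007,  0.0668597 ,  0.10573074, -0.03603153,
       -0.08454507]), 'joint_efforts': array([ 9.76492374e-04, -5.69402468e+01, -5.00544655e+01, -1.73047324e-04,
        1.49689091e-02, -1.78253487e-05]), 'tool_pos': array([ 156.94056803, -578.52586822,  226.72150756]), 'tcp_rot': array([-1.79892668e+02, -9.15122212e-03,  1.51727448e+01]), 'ft_force': array([ 0.14879643,  0.75849241, -1.06503858]), 'wrist_torque': array([-0.02961558, -0.0119595 ,  0.01034212]), 'grip_force': 0.0, 'finger_gap': 85.5202216593274}
[[ 0.97  0.26 -0.  ]
 [ 0.26 -0.97  0.  ]
 [ 0.   -0.   -1.  ]]
scene [205. 405. 500.]
stand [([524.0, -155.0, 1.0], 0.68)]
heel [([521.0, -144.0, 3.0], 0.62), ([579.0, -428.0, 18.0], 0.53)]
ring [([519.0, -265.0, 99.0], 0.63)]
ring_front [([519.0, -259.0, 134.0], 0.77)]
bung_0_mid [([521.0, -72.0, 12.0], 0.79)]
melamine_dish_mid [([580.0, -429.0, 19.0], 0.94)]
beaker_50_mid [([469.0, -430.0, 30.0], 0.87)]
steel_tray []
beaker_100 [([680.0, -331.0, -1.0], 0.93), ([524.0, -68.0, 13.0], 0.19)]
wash_bottle [([728.0, -228.0, 1.0], 0.66)]
side [571. 507. 527.]
stand []
heel []
ring [([516.0, -264.0, 99.0], 0.91)]
ring_front [([518.0, -261.0, 139.0], 0.72)]
bung_0_mid []
melamine_dish_mid [([578.0, -426.0, 19.0], 0.57)]
beaker_50_mid [([517.0, -263.0, 94.0], 0.31)]
steel_tray []
beaker_100 [([684.0, -329.0, 2.0], 0.93)]
wash_bottle [([730.0, -222.0, 1.0], 0.89)]
wrist [ 234. -558.  374.]
stand []
heel []
ring []
ring_front []
bung_0_mid []
melamine_dish_mid []
beaker_50_mid []
steel_tray []
beaker_100 []
wash_bottle []
```

View pics/scene0.png

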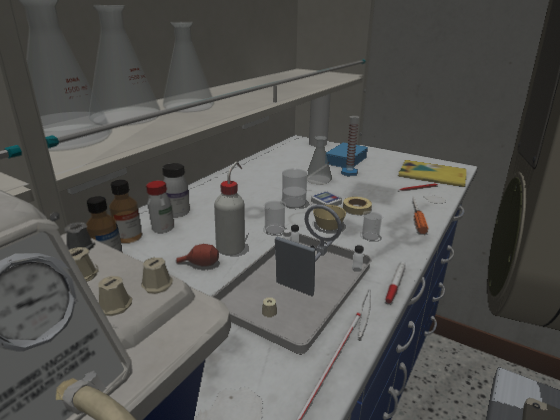

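View pics/side0.png

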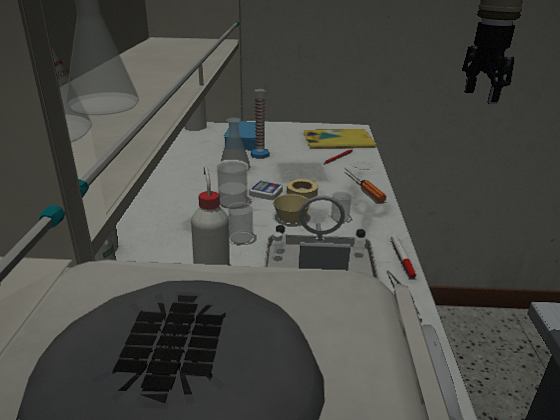

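The scene picture shows the tray around (295,285), with the plate on edge at (295,265), the ring at (322,225) and the bung at (269,307). The networks agree: heel about (521,-149), ring about (518,-264). The side view shows the dish at (291,207) and the small beaker at (340,207). I'll move over the tray for a close look.

```bash
python3 -m handwheel '[[0.2,0,0,0,0,0,0.0883],[0.2,0,0,0,0,0,0.0883],[0.2,0,0,0,0,0,0.0883],[0.2,1.95,-3.06,0,0,0,0],[0.2,1.95,-3.06,0,0,0,0],[0.2,1.95,-3.06,0,0,0,0],[0.2,1.95,-3.06,0,0,0,0],[0.2,1.95,-3.06,0,0,0,0],[0.2,1.95,-3.06,0,0,0,0],[0.2,1.95,-3.06,0,0,0,0],[0.2,1.95,-3.06,0,0,0,0],[0.2,1.95,-3.06,0,0,0,0]]' 20
python3 -m handwheel '[[0.2,1.95,-3.06,0,0,0,0],[0.2,1.95,-3.06,0,0,0,0],[0.2,1.95,-3.06,0,0,0,0],[0.2,1.95,-3.06,0,0,0,0],[0.2,1.95,-3.06,0,0,0,0],[0.2,1.95,-3.06,0,0,0,0],[0.2,0,0,0,0,0,0],[0.2,0,0,0,0,0,0]]'
python3 - <<'E'
from h import *
s,p,R=tool();print(p.round(1),s['tcp_rot'].round(2),s['finger_gap'],s['ft_force'].round(1))
q=snapshot('wrist');save(q,'w1.png')
look(q,['stand','heel','ring','ring_front','bung_0_mid','steel_tray'])
q=snapshot('scene');look(q,['heel','ring_front','bung_0_mid','steel_tray'])
E
```

```text
time: 2.65
tool_pos: [333.2, -302.2, 228.0]
tcp_rot: [180.0, -0.0, -0.0]
ft_force: [0.5, 0.4, 0.6]
finger_gap: 51.3
grip_force: 0.0
time: 3.32
tool_pos: [450.2, -118.4, 227.8]
tcp_rot: [-180.0, 0.0, 0.2]
ft_force: [-0.5, -0.8, 0.3]
finger_gap: 51.2
grip_force: 0.0
[ 450.2 -118.4  227.8] [-180.      0.      0.23] 51.23645895139714 [-0.5 -0.8  0.3]
stand [([524.0, -144.0, 3.0], 0.92)]
heel [([513.0, -148.0, -1.0], 0.81)]
ring [([518.0, -266.0, 97.0], 0.66)]
ring_front [([516.0, -260.0, 134.0], 0.65)]
bung_0_mid [([527.0, -69.0, 16.0], 0.62)]
steel_tray []
heel [([520.0, -146.0, 0.0], 0.66)]
ring_front [([517.0, -258.0, 134.0], 0.98)]
bung_0_mid [([524.0, -69.0, 12.0], 0.68)]
steel_tray []
```

View pics/w1.png

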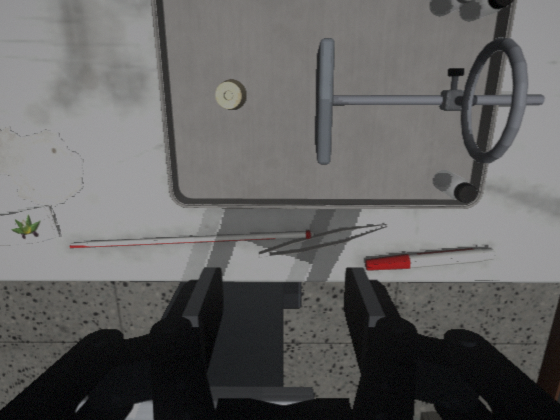

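The wrist view shows the bung at (229,95), the plate from (325,38) to (325,163), the rod to (543,99), the ring centre at (494,101), and the tray's near wall at row 203 and left wall at column 165. The far wall is out of view. Next I'll turn these into numbers.

```bash
python3 - <<'E'
from h import *
q=snapshot('wrist')
f=lambda u,v,z:at_z(q,u,v,z)[:2].round(1)
print('bung top',f(229,94,26),'near wall',f(310,204,23),'left wall',f(165,100,23),'near-left corner',f(172,205,23))
print('plate top ends',f(325,38,110),f(325,163,110))
print('rod',f(340,100,20),f(540,100,30))
print('ring extremes near/far',f(480,161,98),f(507,40,98))
m=trace(q,'bung_0_mid')[0]['pixels'];v,u=np.nonzero(m);print('bung mask',u.mean(),v.mean(),f(u.mean(),v.mean(),16))
E
```

```text
bung top [523.9 -71.8] near wall [ 420.2 -146.6] left wall [518.7 -13.3] near-left corner [419.2 -10.4]
plate top ends [ 559.9 -147.2] [ 478.  -150.1]
rod [ 518.6 -172. ] [ 518.9 -347.9]
ring extremes near/far [ 477.2 -267.3] [ 560.1 -272.1]
bung mask 228.5792610250298 93.8331346841478 [523.9 -70. ]
```

```bash
python3 -m handwheel '[[0.2,2.47,-1.58,1,0,0,0],[0.2,2.47,-1.58,2,0,0,0],[0.2,2.47,-1.58,2.5,0,0,0],[0.2,0,0,4,0,0,0],[0.2,0,0,4,0,0,0],[0.2,0,0,3.5,0,0,0],[0.2,0,0,2.5,0,0,0],[0.2,0,0,1,0,0,0],[0.2,0,0,0,0,0,0],[-0.9,0,0,0,0,0,0],[-0.9,0,0,0,0,0,0],[-0.9,0,0,0,0,0,0]]' 20
python3 -m handwheel '[[-0.9,0,0,0,0,0,0],[-0.9,0,0,0,0,0,0],[-0.9,0,0,0,0,0,0]]'
```

```text
time: 5.02
tool_pos: [525.8, -73.3, 25.5]
tcp_rot: [179.9, -0.2, -0.0]
ft_force: [-0.4, 0.4, 0.1]
finger_gap: 15.2
grip_force: 0.0
time: 5.27
tool_pos: [524.3, -72.9, 23.7]
tcp_rot: [180.0, -0.1, -0.0]
ft_force: [0.7, 0.0, -0.7]
finger_gap: 4.3
grip_force: 0.0
```

```bash
python3 - <<'E'
from h import *
print(sense()['tool_pos'])
q=snapshot('wrist');save(q,'w2.png');look(q,['bung_0_mid'])
q=snapshot('scene');look(q,['bung_0_mid','heel'])
E
```

```text
[524.33074301 -72.89126143  23.71439177]
bung_0_mid [([527.0, -66.0, 15.0], 0.84)]
bung_0_mid [([521.0, -70.0, 15.0], 0.62)]
heel [([521.0, -143.0, 1.0], 0.82), ([728.0, -227.0, 1.0], 0.49)]
```

View pics/w2.png

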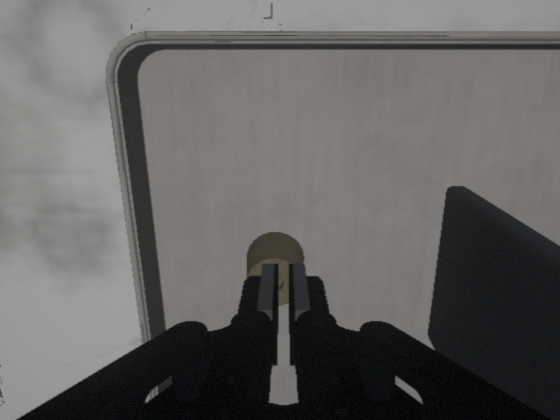

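```bash
python3 - <<'E'
from h import *
q=snapshot('wrist')
print('cam',(-np.array(q['R']).T@q['t']).round(1)); print(np.round(q['R'],2))
for X in [(524.3,-72.9,23.7),(524.3,-72.9,6.7),(524,-71,26),(524,-71,0),(538.5,-71,26)]: print(X,np.round(pix(q,X)))
m=trace(q,'bung_0_mid')[0]['pixels'];v,u=np.nonzero(m);print(u.min(),u.max(),v.min(),v.max())
for z in (0,13,26): print(z,at_z(q,275,233,z).round(1),at_z(q,248,265,z).round(1),at_z(q,303,265,z).round(1))
E
```

```text
cam [603.6 -72.3 169.3]
[[ 0.   -1.    0.  ]
 [-0.95 -0.    0.31]
 [-0.31 -0.   -0.95]]
(524.3, -72.9, 23.7) [284. 278.]
(524.3, -72.9, 6.7) [284. 261.]
(524, -71, 26) [280. 282.]
(524, -71, 0) [280. 256.]
(538.5, -71, 26) [280. 251.]
247 304 231 304
0 [536.2 -68.4   0. ] [518.9 -54.7   0. ] [518.9 -82.3   0. ]
13 [541.3 -68.7  13. ] [525.4 -56.1  13. ] [525.4 -81.5  13. ]
26 [546.5 -69.   26. ] [531.9 -57.4  26. ] [531.9 -80.8  26. ]
```

```bash
python3 - <<'E'
import cv2
i=cv2.imread('pics/w2.png')[210:420,180:400]
i=cv2.convertScaleAbs(i,alpha=2.2,beta=10)
cv2.imwrite('pics/w2c.png',cv2.resize(i,None,fx=2.8,fy=2.8,interpolation=cv2.INTER_CUBIC))
E
```

```text
(no output)
```

View pics/w2c.png

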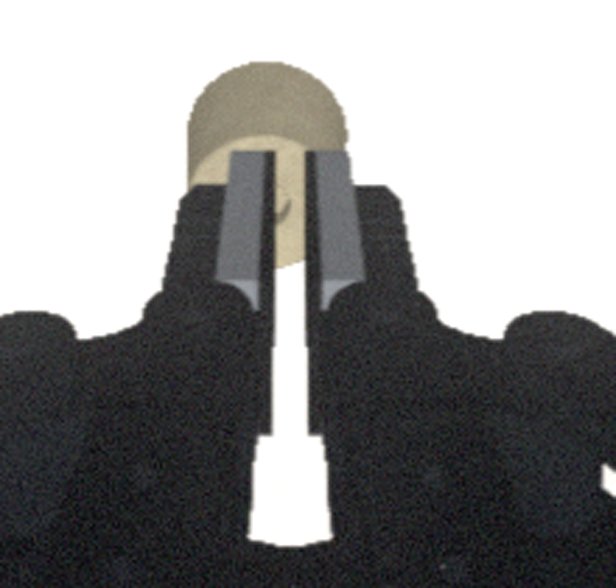

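The fingers closed above the bung: its top disc, rows 258–305, shows between them. The fingertips therefore stand about 20 mm higher than the stated geometry gives. I'll open, go lower slowly while watching the force, and grip again.

```bash
python3 -m handwheel '[[0.2,0,0,0,0,0,0],[0.2,0,0,0,0,0,0],[0.2,0,0,0,0,0,0],[0.2,0,-0.2,0,0,0,0],[0.2,-0.1,-0.2,0.3,0,0,0],[0.2,0,0,0.3,0,0,0],[0.2,0,0,0.3,0,0,0],[0.2,0,0,0.3,0,0,0],[0.2,0,0,0,0,0,0]]' 20
python3 -m handwheel '[[-0.9,0,0,0,0,0,0],[-0.9,0,0,0,0,0,0],[-0.9,0,0,0,0,0,0],[-0.9,0,0,0,0,0,0],[-0.9,0,0,0,0,0,0]]' 20
```

```text
time: 6.37
tool_pos: [522.0, -68.6, 9.8]
tcp_rot: [-180.0, 0.1, -0.0]
ft_force: [-0.2, 0.7, 0.5]
finger_gap: 51.4
grip_force: 0.0
time: 6.78
tool_pos: [522.9, -68.8, 11.0]
tcp_rot: [180.0, -0.0, -0.0]
ft_force: [0.3, -1.0, 0.3]
finger_gap: 23.5
grip_force: 19.6
```

```bash
python3 -m handwheel '[[-0.9,0,0,-1,0,0,0],[-0.9,0,0,-1.5,0,0,0],[-0.9,1.3,0,0,0,0,0],[-0.9,1.4,0,0,0,0,0],[-0.9,1.4,0,0,0,0,0],[-0.9,1.4,0,0,0,0,0],[-0.9,1.3,0,0,0,0,0],[-0.9,0,0,0.0,0,0,0]]' 20
python3 - <<'E'
from h import *
print(sense()['tool_pos'],sense()['finger_gap'])
q=snapshot('wrist');cv2.imwrite('pics/w3c.png',cv2.resize(cv2.convertScaleAbs(q['image'][190:420,150:430,::-1],alpha=2,beta=10),None,fx=2,fy=2))
look(q,['bung_0_mid'])
q=snapshot('scene');look(q,['bung_0_mid'])
E
```

```text
time: 7.45
tool_pos: [593.1, -68.9, 37.2]
tcp_rot: [180.0, -0.2, 0.0]
ft_force: [1.0, -0.1, -0.4]
finger_gap: 23.5
grip_force: 19.6
[593.09640615 -68.88741975  37.1701442 ] 23.54236790046691
bung_0_mid [([600.0, -67.0, 41.0], 0.95)]
bung_0_mid [([591.0, -69.0, 37.0], 0.73)]
```

View pics/w3c.png

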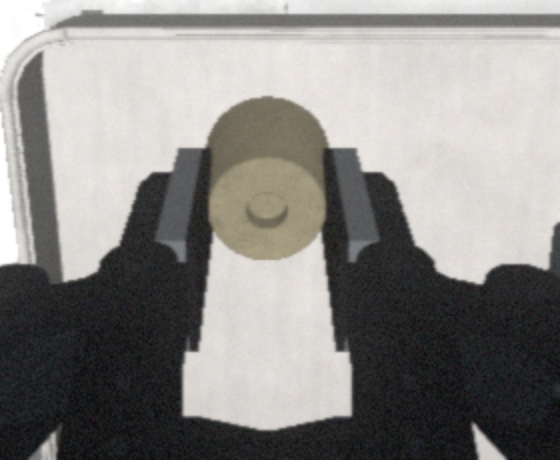

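```bash
python3 - <<'E'
from h import *
q=snapshot('wrist');K=np.array(q['intrinsics']);print(K.round(1),q['k1'])
Z=K[0,0]/(56.5/23.5);c,d=ray(q,284,264);print('Z',Z,'tip corner rel TCP',(c+d*Z-sense()['tool_pos']).round(1))
E
python3 -m handwheel '[[-0.9,0,0,0.8,0,0,0],[-0.9,0,0,0.8,0,0,0],[-0.9,0,0,0.6,0,0,0],[-0.9,0,0,0.3,0,0,0],[-0.9,0,0,0,0,0,0],[-0.2,0,0,0,0,0,0],[-0.2,0,0,0,0,0,0],[-0.2,0,0,0,0,0,0],[-0.2,0,0,-2,0,0,0],[-0.2,0,0,-3,0,0,0],[-0.2,0,0,-4,0,0,0],[-0.4,0,0,-4,0,0,0]]' 20
```

```text
[[373.1   0.  283.1]
 [  0.  373.1 209.5]
 [  0.    0.    1. ]] -0.001590311031617106
Z 155.1640310530293 tip corner rel TCP [10.2  0.   6.1]
time: 8.7
tool_pos: [589.3, -68.5, 140.5]
tcp_rot: [-180.0, 0.2, -0.0]
ft_force: [0.4, 1.0, 0.3]
finger_gap: 26.2
grip_force: 0.0
```

```bash
python3 -m handwheel '[[-0.1,0,0,-3,0,0,0],[-0.1,0,1.6,-3,0,0,0],[-0.1,-1.2,2.9,0,0,0,0],[-0.1,-1.2,3,0,0,0,0],[-0.1,-1.2,3,0,0,0,0],[-0.1,-1.2,3,0,0,0,0],[-0.1,-1.2,3,0,0,0,0],[-0.1,-1.2,2.9,0,0,0,0],[-0.1,0,0,3,0,0,0],[-0.1,0,0,0,0,0,0]]' 20
python3 - <<'E'
from h import *
s,p,R=tool();print(p,s['finger_gap'])
q=snapshot('wrist');look(q,['bung_0_mid','ring_front','ring','stand'])
save(q,'w4.png')
print('pix of (517,y,141) rows',[np.round(pix(q,(517,y,141))) for y in (-255,-262,-269)])
q=snapshot('side');look(q,['bung_0_mid','ring_front','ring','heel'])
q=snapshot('scene');look(q,['bung_0_mid','ring_front','ring','heel'])
E
```

```text
time: 9.53
tool_pos: [515.7, -263.1, 165.8]
tcp_rot: [-179.8, 0.3, -0.2]
ft_force: [-0.8, 0.9, -1.4]
finger_gap: 38.6
grip_force: 0.0
[ 515.7133384  -263.14932633  165.8024745 ] 38.64145452463484
bung_0_mid [([592.0, -66.0, 15.0], 0.95)]
ring_front [([516.0, -261.0, 136.0], 0.75)]
ring []
stand [([523.0, -141.0, 3.0], 0.89)]
pix of (517,y,141) rows [array([268., 252.]), array([282., 252.]), array([296., 252.])]
bung_0_mid [([518.0, -264.0, 94.0], 0.36)]
ring_front [([520.0, -261.0, 135.0], 0.89)]
ring [([516.0, -262.0, 97.0], 0.92)]
heel []
bung_0_mid [([588.0, -71.0, 11.0], 0.58)]
ring_front [([520.0, -258.0, 134.0], 0.82)]
ring [([520.0, -268.0, 100.0], 0.65)]
heel [([522.0, -146.0, 1.0], 0.63), ([470.0, -428.0, 30.0], 0.47)]
```

View pics/w4.png

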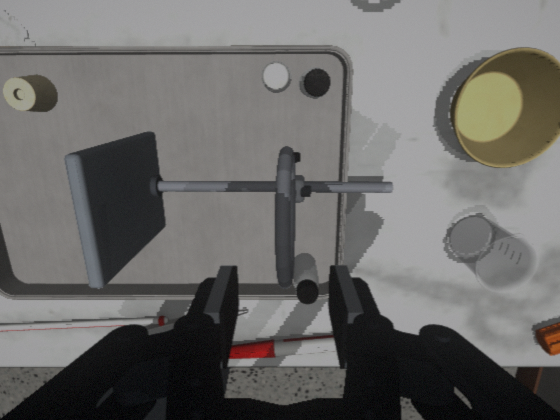

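The picture shows the ring edge-on at column 285, centred between the fingertips (236 and 330). The bung stands clear at (20,93). I'll go down astride the bar and close to a loose hook.

```bash
python3 -m handwheel '[[-0.1,0,0,1,0,0,0],[-0.1,0,0,1.2,0,0,0],[-0.1,0,0,1.2,0,0,0],[-0.1,0,0,1.2,0,0,0],[-0.1,0,0,0.8,0,0,0],[-0.5,0,0,0,0,0,0],[-0.7,0,0,0,0,0,0],[-0.7,0,0,0,0,0,0],[-0.7,0,0,0,0,0,0]]' 20
python3 - <<'E'
from h import *
s,p,R=tool();print(p,s['finger_gap'])
q=snapshot('scene');look(q,['ring_front','heel','stand']);save(q,'s5.png')
q=snapshot('wrist');look(q,['ring_front','stand']);save(q,'w5.png')
E
```

```text
time: 11.03
tool_pos: [519.2, -263.1, 117.7]
tcp_rot: [180.0, -0.1, -0.0]
ft_force: [0.8, -0.4, 0.3]
finger_gap: 12.6
grip_force: 0.0
[ 519.22770452 -263.06978301  117.68882474] 12.574684598941007
ring_front [([518.0, -257.0, 132.0], 0.85)]
heel [([520.0, -144.0, 4.0], 0.61)]
stand []
ring_front [([518.0, -263.0, 137.0], 0.75)]
stand [([524.0, -146.0, 4.0], 0.69)]
```

```bash
python3 -c "
import numpy as np
a=np.radians(np.linspace(129.5,43.4,13));y=177.6*np.cos(a);z=177.6*np.sin(a)
for i in range(12): print(i,'tool y/row',round(-(y[i+1]-y[i])/30,2),'tool z/row',round(-(z[i+1]-z[i])/30,2),'end',(y[i+1]-150).round(),z[i+1].round())"
```

```text
0 tool y/row -0.6 tool z/row -0.43 end -245.0 150.0
1 tool y/row -0.65 tool z/row -0.36 end -225.0 161.0
2 tool y/row -0.69 tool z/row -0.27 end -205.0 169.0
3 tool y/row -0.72 tool z/row -0.18 end -183.0 174.0
4 tool y/row -0.73 tool z/row -0.09 end -161.0 177.0
5 tool y/row -0.74 tool z/row -0.0 end -139.0 177.0
6 tool y/row -0.74 tool z/row 0.09 end -117.0 174.0
7 tool y/row -0.72 tool z/row 0.18 end -95.0 169.0
8 tool y/row -0.69 tool z/row 0.27 end -75.0 161.0
9 tool y/row -0.65 tool z/row 0.36 end -55.0 150.0
10 tool y/row -0.6 tool z/row 0.43 end -37.0 137.0
11 tool y/row -0.54 tool z/row 0.51 end -21.0 122.0
```

```bash
python3 -m handwheel '[[-0.7,0,0,0.4,0,0,0],[-0.7,0,-0.6,-0.43,0,0,0],[-0.7,0,-0.6,-0.43,0,0,0],[-0.7,0,-0.6,-0.43,0,0,0],[-0.7,0,-0.65,-0.36,0,0,0],[-0.7,0,-0.65,-0.36,0,0,0],[-0.7,0,-0.65,-0.36,0,0,0],[-0.7,0,-0.69,-0.27,0,0,0],[-0.7,0,-0.69,-0.27,0,0,0],[-0.7,0,-0.69,-0.27,0,0,0]]' 20
python3 - <<'E'
from h import *
s,p,R=tool();print(p,s['finger_gap'])
q=snapshot('scene');look(q,['ring_front','heel','ring']);save(q,'s6.png')
q=snapshot('wrist');look(q,['ring_front','heel','ring'])
q=snapshot('side');look(q,['ring_front','ring'])
E
```

```text
time: 12.22
tool_pos: [518.7, -203.6, 144.9]
tcp_rot: [-180.0, -0.0, 0.0]
ft_force: [-0.8, 0.1, 0.7]
finger_gap: 12.6
grip_force: 0.3
[ 518.74554314 -203.63709006  144.89161463] 12.55361395464917
ring_front [([518.0, -202.0, 164.0], 0.86), ([522.0, -144.0, 3.0], 0.19)]
heel []
ring [([518.0, -222.0, 135.0], 0.61)]
ring_front [([518.0, -205.0, 168.0], 0.73)]
heel [([518.0, -148.0, -2.0], 0.66)]
ring [([521.0, -221.0, 134.0], 0.93)]
ring_front [([517.0, -207.0, 169.0], 0.97)]
ring [([518.0, -222.0, 132.0], 0.74)]
```

View pics/s6.png

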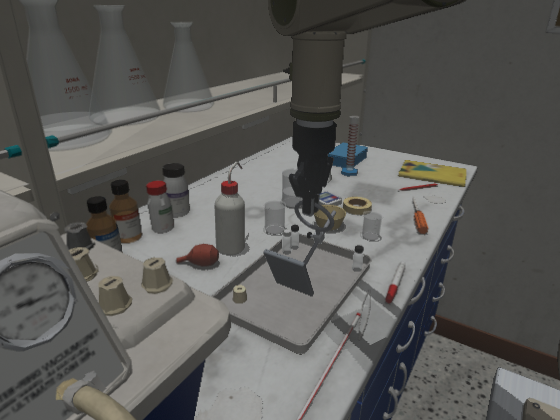

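The picture shows the stand rolling with the plate tilted at (290,272) and its rear edge still on the tray floor. The heel is at y -148, so it hasn't slipped. Continuing.

```bash
python3 -m handwheel '[[-0.7,0,-0.72,-0.18,0,0,0],[-0.7,0,-0.72,-0.18,0,0,0],[-0.7,0,-0.72,-0.18,0,0,0],[-0.7,0,-0.73,-0.09,0,0,0],[-0.7,0,-0.73,-0.09,0,0,0],[-0.7,0,-0.73,-0.09,0,0,0],[-0.7,0,-0.74,0,0,0,0],[-0.7,0,-0.74,0,0,0,0],[-0.7,0,-0.74,0,0,0,0],[-0.7,0,-0.74,0.09,0,0,0],[-0.7,0,-0.74,0.09,0,0,0],[-0.7,0,-0.74,0.09,0,0,0]]' 20
python3 - <<'E'
from h import *
for n in ['scene','wrist','side']:
    q=snapshot(n);look(q,['ring_front','heel','ring'])
E
```

```text
time: 13.77
tool_pos: [518.6, -115.8, 149.7]
tcp_rot: [-180.0, 0.0, -0.0]
ft_force: [-0.4, 0.6, 0.0]
finger_gap: 12.9
grip_force: 0.3
ring_front [([517.0, -107.0, 172.0], 0.72)]
heel [([522.0, -146.0, 2.0], 0.68), ([524.0, -154.0, 0.0], 0.65)]
ring [([519.0, -147.0, 152.0], 0.73)]
ring_front [([516.0, -113.0, 170.0], 0.61)]
heel [([516.0, -149.0, 0.0], 0.88)]
ring [([517.0, -112.0, 170.0], 0.62)]
ring_front [([516.0, -112.0, 175.0], 0.9)]
heel []
ring [([519.0, -146.0, 151.0], 0.59)]
```

```bash
python3 -m handwheel '[[-0.7,0,-0.72,0.18,0,0,0],[-0.7,0,-0.72,0.18,0,0,0],[-0.7,0,-0.72,0.18,0,0,0],[-0.7,0,-0.69,0.27,0,0,0],[-0.7,0,-0.69,0.27,0,0,0],[-0.7,0,-0.69,0.27,0,0,0],[-0.7,0,-0.65,0.36,0,0,0],[-0.7,0,-0.65,0.36,0,0,0],[-0.7,0,-0.65,0.36,0,0,0],[-0.7,0,-0.4,0.29,0,0,0],[-0.7,0,-0.4,0.29,0,0,0],[-0.7,0,-0.4,0.29,0,0,0]]' 20
python3 -m handwheel '[[-0.7,0,-0.4,0.29,0,0,0],[-0.7,0,-0.4,0.35,0,0,0],[-0.7,0,-0.4,0.36,0,0,0],[-0.7,0,-0.4,0.36,0,0,0],[-0.7,0,-0.4,0.36,0,0,0],[-0.7,0,-0.4,0.36,0,0,0],[-0.7,0,-0.3,0.2,0,0,0],[-0.7,0,-0.3,0,0,0,0],[-0.7,0,0,0,0,0,0]]' 20
python3 - <<'E'
from h import *
for n in ['scene','wrist','side']:
    q=snapshot(n);save(q,n+'7.png');look(q,['ring_front','heel','ring','bung_0_mid'])
E
```

```text
time: 15.37
tool_pos: [518.7, -42.4, 116.7]
tcp_rot: [-180.0, 0.0, 0.0]
ft_force: [-0.1, 1.4, -0.6]
finger_gap: 13.1
grip_force: 0.6
time: 16.12
tool_pos: [518.7, -12.7, 94.1]
tcp_rot: [180.0, 0.0, 0.0]
ft_force: [-0.4, -3.2, -0.3]
finger_gap: 13.0
grip_force: 1.3
ring_front [([514.0, -12.0, 118.0], 0.77)]
heel [([519.0, -141.0, 5.0], 0.62)]
ring [([516.0, -56.0, 122.0], 0.97)]
bung_0_mid [([590.0, -70.0, 12.0], 0.67), ([471.0, -428.0, 30.0], 0.58)]
ring_front [([514.0, -12.0, 120.0], 0.83)]
heel [([515.0, -143.0, -2.0], 0.82)]
ring []
bung_0_mid [([595.0, -69.0, 12.0], 0.91), ([515.0, -145.0, -3.0], 0.33)]
ring_front []
heel []
ring []
bung_0_mid []
```

```bash
python3 -m handwheel '[[-0.7,0,0.3,0,0,0,0],[-0.6,0,0,0,0,0,0],[-0.5,0,0,0,0,0,0],[-0.5,0,0,0,0,0,0],[-0.5,0,0,-0.8,0,0,0],[-0.5,0,0,-1.5,0,0,0],[-0.5,0,0,-3,0,0,0],[-0.5,0,0,-4,0,0,0],[-0.3,0,0,-4,0,0,0],[0,-2,2,-2,0,0,0],[0,-2,2,0,0,0,0],[0,0,0,0,0,0,0]]' 20
python3 - <<'E'
from h import *
print(tool()[1])
for n in ['scene','wrist','side']:
    q=snapshot(n);save(q,n+'8.png');look(q,['ring_front','heel','ring','melamine_dish_mid','beaker_50_mid'])
    for k in ['ring_front']:
        r=trace(q,k)
        if r:
            v,u=np.nonzero(r[0]['pixels']);print(n,'mask',r[0]['conf'],u.min(),u.max(),v.min(),v.max())
E
```

```text
time: 17.87
tool_pos: [477.9, -58.2, 250.4]
tcp_rot: [179.9, -0.2, -0.1]
ft_force: [-1.3, -0.7, -0.4]
finger_gap: 42.7
grip_force: 0.0
[477.85932791 -58.23250653 250.39833012]
ring_front []
heel [([521.0, -139.0, -1.0], 0.77), ([524.0, -146.0, 5.0], 0.54)]
ring [([519.0, -58.0, 122.0], 0.81)]
melamine_dish_mid [([582.0, -428.0, 19.0], 0.97)]
beaker_50_mid [([470.0, -430.0, 30.0], 0.84)]
scene mask 0.63 241 310 204 331
ring_front [([514.0, -13.0, 122.0], 0.68)]
heel [([515.0, -142.0, 0.0], 0.97)]
ring [([522.0, -57.0, 123.0], 0.8)]
melamine_dish_mid []
beaker_50_mid []
wrist mask 0.87 222 425 83 202
ring_front []
heel []
ring [([518.0, -53.0, 120.0], 0.94)]
melamine_dish_mid [([576.0, -426.0, 14.0], 0.79)]
beaker_50_mid [([472.0, -432.0, 28.0], 0.75)]
side mask 0.84 301 356 201 270
```

View pics/wrist8.png

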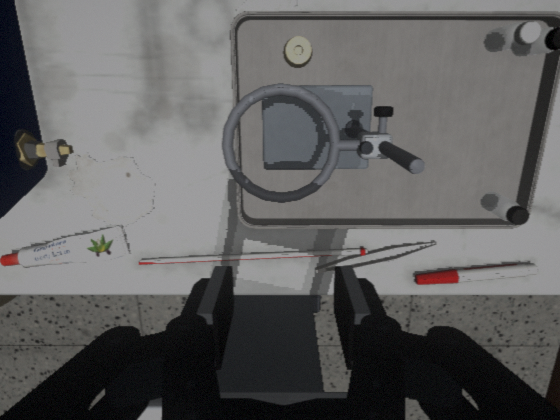

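The picture shows the stand upright, with its ring centred at (281,142), the plate at (318,127) and the rod top at (416,165). The bung is clear at (298,50). Now I'll get ring numbers and go to the dish.

```bash
python3 - <<'E'
from h import *
q=snapshot('wrist')
for u,v in [(222,142),(340,142),(281,83),(281,202),(281,142.5)]: print(at_z(q,u,v,122).round(1))
print('rod top',at_z(q,416,165,200).round(1),'plate top corners',at_z(q,262,169,10).round(1),at_z(q,264,88,10).round(1),at_z(q,371,167,10).round(1),at_z(q,373,86,10).round(1))
for z in (0,100,200): print('blue edge',z,at_z(q,45,170,z).round(),at_z(q,72,150,z).round())
q=snapshot('scene'); print([np.round(pix(q,(519,y,200))) for y in (60,100,140)], [np.round(pix(q,(420,y,250))) for y in (60,100,140)])
E
python3 -m handwheel '[[0,0.5,3.7,0,0,0,0],[0,0.5,3.7,0,0,0,0],[0,0.5,3.7,0,0,0,0],[0,0.5,3.7,0,0,0,0],[0,0.5,3.7,0,0,0,0],[0,0.5,3.7,0,0,0,0],[0,0.5,3.7,0,0,0,0],[0,0.5,3.7,0,0,0,0],[0,0.5,3.7,0,0,0,0],[0,0.5,3.7,0,0,0,0]]'
python3 -m handwheel '[[0,0,0,0,0,0,-0.1208],[0,0,0,0,0,0,-0.1208],[0,0,0,0,0,0,-0.1208],[0,0,0,0,0,0,-0.1208],[0,0,0,0,0,0,-0.1208],[0,0,0,0,0,0,-0.1208],[0,0,0,0,0,0,-0.1208],[0,0,0,0,0,0,-0.1208],[0,0,0,0,0,0,-0.1208],[0,0,0,0,0,0,-0.1208],[0,0,0,0,0,0,-0.1208],[0,0,0,0,0,0,-0.1208]]'
python3 -m handwheel '[[-0.3,0,0,0,0,0,-0.1208],[-0.3,0,0,2,0,0,0],[-0.3,0,0,3,0,0,0],[-0.3,0,0,3,0,0,0],[-0.3,0,0,0,-0.099,0,0],[-0.3,0,0,0,-0.099,0,0],[-0.3,0,0,0,-0.099,0,0],[-0.3,0,0,0,0,0,0]]'
python3 - <<'E'
from h import *
s,p,R=tool();print(p,s['tcp_rot'],s['joint_pos'].round(),s['finger_gap']);print(R.round(2))
q=snapshot('wrist');save(q,'w9.png');look(q,['melamine_dish_mid','beaker_50_mid'])
for n in ['melamine_dish_mid','beaker_50_mid']:
    m=trace(q,n)[0]['pixels'];v,u=np.nonzero(m);print(n,u.min(),u.max(),v.min(),v.max())
np.save('dm.npy',trace(q,'melamine_dish_mid')[0]['pixels'])
E
```

```text
[521.1 -11.2 122. ]
[521.2 -96.6 122. ]
[561.6 -54.  122. ]
[475.8 -53.9 122. ]
[520.8 -53.9 122. ]
rod top [ 519.9 -125.3  200. ] plate top corners [477.6 -33.4  10. ] [558.1 -36.7  10. ] [ 479.8 -147.2   10. ] [ 560.1 -143.2   10. ]
blue edge 0 [474. 200.   0.] [496. 167.   0.]
blue edge 100 [496. 135. 100.] [512. 111. 100.]
blue edge 200 [517.  70. 200.] [528.  54. 200.]
[array([218., 253.]), array([198., 268.]), array([175., 284.])] [array([280., 243.]), array([261., 259.]), array([239., 277.])]
time: 19.85
tool_pos: [528.6, -427.8, 247.0]
tcp_rot: [-180.0, -0.0, -0.0]
ft_force: [0.8, -0.0, 0.8]
finger_gap: 42.6
grip_force: 0.0
time: 20.85
tool_pos: [528.6, -425.8, 247.0]
tcp_rot: [-180.0, -0.0, 83.4]
ft_force: [-0.1, 1.1, -0.3]
finger_gap: 42.7
grip_force: 0.0
time: 21.52
tool_pos: [525.2, -424.5, 163.3]
tcp_rot: [163.0, -0.3, 89.8]
ft_force: [-0.1, 0.6, -1.3]
finger_gap: 30.0
grip_force: 0.0
[ 525.2442097  -424.53873795  163.30597544] [162.97151026  -0.26106573  89.83821036] [-51.  10.  91.  14.  69. -54.] 29.982811854144437
[[ 0.    0.96  0.29]
 [ 1.   -0.    0.  ]
 [ 0.    0.29 -0.96]]
melamine_dish_mid []
beaker_50_mid [([474.0, -426.0, 28.0], 0.85)]
melamine_dish_mid 250 349 143 245Traceback (most recent call last):
  File "<stdin>", line 5, in <module>
IndexError: list index out of range
```

View pics/w9.png

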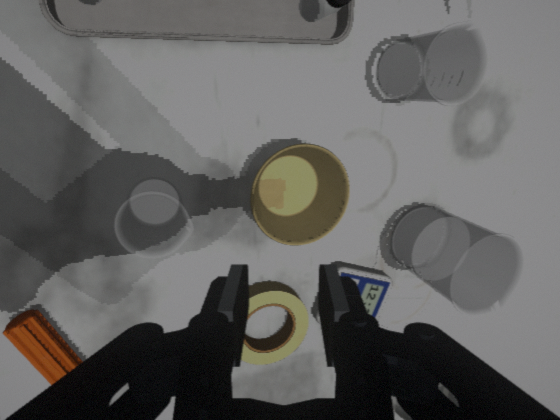

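The picture (up is +y, right is +x) shows the dish rim at columns 252–349, rows 145–245, and its floor centred at (288,186). The small beaker's rim is centred at (154,222). I'll turn these into positions and work out the grasp move.

```bash
python3 - <<'E'
from h import *
from scipy.optimize import least_squares
q=snapshot('wrist');m=trace(q,'melamine_dish_mid')[0]['pixels']
# fit rim circle (r 41.5, z 38) extents in pixels
def ext(c,r,z):
    t=np.linspace(0,2*np.pi,60);P=np.array([pix(q,(c[0]+r*np.cos(a),c[1]+r*np.sin(a),z)) for a in t])
    return np.array([P[:,0].min(),P[:,0].max(),P[:,1].min(),P[:,1].max()])
d=least_squares(lambda c:ext(c,41.5,38)-[252,349.5,145,245.5],[580,-427]);print('dish rim',d.x,d.fun.round(1))
print('floor centre',at_z(q,288,186,4).round(1), 'beaker rim',at_z(q,154,222,59).round(1),'bottom',at_z(q,155,202,0).round(1))
t=trace(q,'beaker_50_mid');print(len(t))
# fingertip position: near corners of pads at (247,265),(321,265); gap
s,p,R=tool();g=s['finger_gap'];K=np.array(q['intrinsics']);Z=373.1/((321-247)/g);c,dd=ray(q,284,265)
print('tip in tool',(R.T@(c+dd*Z-p)).round(1))
D=np.r_[d.x,0];tgt=D+[-34.5,0,19.5];print('tgt',tgt,'delta tool cm',(R.T@(tgt-p)/10).round(2))
E
```

```text
dish rim [ 586.55679536 -430.20475217] [ 0.  -0.   0.3 -0.4]
floor centre [ 585.1 -429.3    4. ] beaker rim [ 473.4 -432.1   59. ] bottom [ 472.6 -435.3    0. ]
1
tip in tool [ 11.3   0.9 -10.1]
tgt [ 552.05679536 -430.20475217   19.5       ] delta tool cm [-0.4  -2.23 14.86]
```

```bash
python3 -m handwheel '[[-0.3,-0.5,-1.86,0,0,0,0],[-0.3,0,0,3,0,0,0],[-0.3,0,0,3,0,0,0],[-0.3,0,0,3,0,0,0],[-0.3,0,0,2.4,0,0,0],[-0.3,0,0,1.5,0,0,0],[-0.3,0,0,1.0,0,0,0],[-0.3,0,0,0.5,0,0,0],[-0.3,0,0,0,0,0,0]]' 25
python3 -m handwheel '[[-0.6,0,0,0,0,0,0],[-0.8,0,0,0,0,0,0],[-1,0,0,0,0,0,0],[-1,0,0,0,0,0,0],[-1,0,0,0,0,0,0],[-1,0,0,0,0,0,0],[-1,0,0,0,0,0,0]]' 25
```

```text
time: 22.67
tool_pos: [553.2, -430.3, 23.2]
tcp_rot: [163.0, -0.0, 90.0]
ft_force: [-1.4, 0.1, 0.6]
finger_gap: 29.7
grip_force: 0.0
time: 23.25
tool_pos: [553.2, -431.3, 24.8]
tcp_rot: [162.9, 0.0, 90.0]
ft_force: [-2.5, 0.1, 3.3]
finger_gap: 4.1
grip_force: 25.0
```

```bash
python3 -m handwheel '[[-1,0,0.29,-0.96,0,0,0],[-1,0,0.29,-0.96,0,0,0],[-1,0,0.29,-0.96,0,0,0],[-1,0,0.58,-1.92,0,0,0],[-1,0,0.58,-1.92,0,0,0],[-1,0,0,0,0,0,0]]' 25
python3 - <<'E'
from h import *
s,p,R=tool();print(p,s['tcp_rot'].round(1),s['finger_gap'],s['ft_force'].round(1))
for n in ['wrist','scene','side']:
    q=snapshot(n);look(q,['melamine_dish_mid'])
    m=trace(q,'melamine_dish_mid')
    if m:
        v,u=np.nonzero(m[0]['pixels']);print(n,u.min(),u.max(),v.min(),v.max())
    if n=='wrist': save(q,'w10.png')
E
```

```text
time: 23.75
tool_pos: [555.3, -433.3, 101.3]
tcp_rot: [162.6, 0.4, 90.0]
ft_force: [0.5, -0.5, 1.7]
finger_gap: 4.0
grip_force: 24.3
[ 555.27040937 -433.31680918  101.26897374] [162.6   0.4  90. ] 3.9912311805629495 [ 0.5 -0.5  1.7]
melamine_dish_mid [([589.0, -434.0, 97.0], 0.78)]
wrist 277 448 188 332
melamine_dish_mid [([587.0, -432.0, 90.0], 0.77)]
scene 313 341 181 201
melamine_dish_mid [([585.0, -430.0, 83.0], 0.7)]
side 271 306 168 194
```

```bash
python3 -m handwheel '[[-1,0,0.87,-2.85,0,0,0],[-1,0,0.87,-2.85,0,0,0],[-1,0,0.87,-2.85,0,0,0],[-1,0,0.87,-2.85,0,0,0],[-1,0,0.87,-2.85,0,0,0]]' 25
python3 -m handwheel '[[-1,1.5,-0.28,-0.09,0,0,0],[-1,3.3,-0.58,-0.18,0,0,0],[-1,3.3,-0.58,-0.18,0,0,0],[-1,3.3,-0.58,-0.18,0,0,0],[-1,3.3,-0.58,-0.18,0,0,0],[-1,3.3,-0.58,-0.18,0,0,0],[-1,3.3,-0.58,-0.18,0,0,0],[-1,3.3,-0.58,-0.18,0,0,0],[-1,3.3,-0.58,-0.18,0,0,0],[-1,3.3,-0.58,-0.18,0,0,0],[-1,3.3,-0.58,-0.18,0,0,0],[-1,3.3,-0.58,-0.18,0,0,0]]' 25
python3 -m handwheel '[[-1,0,0,0,0,0,0],[-1,0,0,0,0,0,0]]' 25
python3 - <<'E'
from h import *
s,p,R=tool();print(p,s['tcp_rot'].round(1),s['finger_gap'],s['ft_force'].round(1))
for n in ['wrist','scene','side']:
    q=snapshot(n);look(q,['melamine_dish_mid','ring'])
E
```

```text
time: 24.62
tool_pos: [552.4, -430.6, 244.0]
tcp_rot: [163.0, -0.0, 90.0]
ft_force: [-0.2, 0.1, 0.3]
finger_gap: 3.9
grip_force: 24.3
time: 25.62
tool_pos: [482.4, -51.4, 243.3]
tcp_rot: [163.0, -0.0, 89.9]
ft_force: [-0.0, -0.2, -0.4]
finger_gap: 4.0
grip_force: 24.3
time: 25.78
tool_pos: [483.0, -50.9, 243.6]
tcp_rot: [163.0, 0.0, 90.2]
ft_force: [1.0, -0.9, 0.0]
finger_gap: 4.3
grip_force: 24.3
[482.95353591 -50.94918225 243.57270069] [163.    0.   90.2] 4.30202812122081 [ 1.  -0.9  0. ]
melamine_dish_mid [([519.0, -50.0, 240.0], 0.73)]
ring [([519.0, -56.0, 126.0], 0.9), ([526.0, -139.0, 2.0], 0.21)]
melamine_dish_mid [([515.0, -56.0, 238.0], 0.9)]
ring [([520.0, -55.0, 122.0], 0.89)]
melamine_dish_mid [([519.0, -52.0, 234.0], 0.88)]
ring [([514.0, -50.0, 122.0], 0.57)]
```

```bash
python3 -m handwheel '[[-1,-0.35,0.18,0.04,0,0,0],[-1,0,-0.49,1.6,0,0,0],[-1,0,-0.49,1.6,0,0,0],[-1,0,-0.49,1.6,0,0,0],[-1,0,-0.49,1.6,0,0,0],[-1,0,-0.49,1.6,0,0,0],[-1,0,-0.29,0.96,0,0,0],[-1,0,0,0,0,0,0]]' 25
python3 - <<'E'
from h import *
s,p,R=tool();print(p,s['tcp_rot'].round(1),s['finger_gap'],s['ft_force'].round(1))
for n in ['wrist','scene','side']:
    q=snapshot(n);look(q,['melamine_dish_mid','ring','heel'])
E
```

```text
time: 26.9
tool_pos: [483.3, -56.1, 147.0]
tcp_rot: [163.2, -0.1, 90.0]
ft_force: [-0.7, 0.4, -1.2]
finger_gap: 4.2
grip_force: 24.3
[483.32249547 -56.12482613 147.01655001] [ 1.632e+02 -1.000e-01  9.000e+01] 4.151025060129054 [-0.7  0.4 -1.2]
melamine_dish_mid [([518.0, -54.0, 141.0], 0.98)]
ring []
heel []
melamine_dish_mid [([518.0, -56.0, 148.0], 0.89), ([519.0, -138.0, 2.0], 0.59)]
ring [([520.0, -55.0, 122.0], 0.65)]
heel [([522.0, -140.0, 4.0], 0.61)]
melamine_dish_mid [([519.0, -54.0, 142.0], 0.83)]
ring []
heel []
```

```bash
python3 -m handwheel '[[-1,0,0.0,0.55,0,0,0],[-1,0,-0.12,0.38,0,0,0],[-1,0,-0.12,0.38,0,0,0],[-1,0,0,0,0,0,0],[-1,0,0,0,0,0,0]]' 25
python3 - <<'E'
from h import *
s,p,R=tool();print(p,s['tcp_rot'].round(1),s['finger_gap'],s['ft_force'].round(1))
for n in ['wrist','scene','side']:
    q=snapshot(n);look(q,['melamine_dish_mid','ring'])
E
```

```text
time: 27.92
tool_pos: [486.0, -56.2, 136.0]
tcp_rot: [163.1, -0.0, 90.0]
ft_force: [-0.4, 0.5, -0.5]
finger_gap: 4.4
grip_force: 24.3
[486.01068528 -56.15280903 135.95985275] [163.1  -0.   90. ] 4.401809211154107 [-0.4  0.5 -0.5]
melamine_dish_mid [([523.0, -52.0, 129.0], 0.6)]
ring []
melamine_dish_mid [([518.0, -59.0, 131.0], 0.58)]
ring [([516.0, -55.0, 124.0], 0.9)]
melamine_dish_mid [([519.0, -55.0, 126.0], 0.95)]
ring []
```

```bash
python3 -m handwheel '[[-1,0,-0.06,0.2,0,0,0],[-1,0,-0.06,0.2,0,0,0],[-1,0,0,0,0,0,0]]' 25
python3 -m handwheel '[[-0.9,0,0,0,0,0,0],[-0.8,0,0,0,0,0,0],[-0.65,0,0,0,0,0,0],[-0.5,0,0,0,0,0,0],[-0.5,0,0,0,0,0,0],[-0.5,0,0,-0.5,0,0,0],[-0.5,0,0,-1,0,0,0],[-0.5,0,0,-2,0,0,0],[-0.5,0,0,-3,0,0,0],[-0.5,0,0,-3,0,0,0],[-0.5,0,0,-3,0,0,0],[-0.5,0,0,0,0,0,0]]' 25
python3 - <<'E'
from h import *
s,p,R=tool();print(p,s['tcp_rot'].round(1),s['finger_gap'],s['ft_force'].round(1))
for n in ['wrist','scene','side']:
    q=snapshot(n);look(q,['melamine_dish_mid','ring','heel'])
    save(q,n+'11.png')
    m=trace(q,'melamine_dish_mid')
    if m:
        v,u=np.nonzero(m[0]['pixels']);print(n,u.min(),u.max(),v.min(),v.max())
E
```

```text
time: 28.62
tool_pos: [486.3, -56.1, 132.2]
tcp_rot: [163.0, -0.0, 90.0]
ft_force: [-2.6, 1.2, 3.1]
finger_gap: 3.9
grip_force: 26.3
time: 29.62
tool_pos: [451.6, -57.1, 260.7]
tcp_rot: [162.4, 0.2, 90.0]
ft_force: [0.6, 0.1, 0.7]
finger_gap: 21.6
grip_force: 0.0
[451.62342053 -57.09748166 260.71756229] [162.4   0.2  90. ] 21.58850790350808 [0.6 0.1 0.7]
melamine_dish_mid [([521.0, -54.0, 122.0], 0.96)]
ring []
heel [([518.0, -144.0, -1.0], 0.66)]
wrist 270 367 136 241
melamine_dish_mid [([517.0, -58.0, 123.0], 0.66)]
ring [([520.0, -55.0, 124.0], 0.69)]
heel [([524.0, -142.0, 0.0], 0.97)]
scene 241 290 236 272
melamine_dish_mid [([517.0, -56.0, 122.0], 0.84)]
ring [([518.0, -53.0, 121.0], 0.6)]
heel []
side 302 358 242 270
```

```bash
python3 - <<'E'
from h import *
from scipy.optimize import least_squares
q=snapshot('wrist');m=trace(q,'melamine_dish_mid')[0]['pixels']
cs,_=cv2.findContours(m.astype(np.uint8),cv2.RETR_EXTERNAL,cv2.CHAIN_APPROX_NONE);P=max(cs,key=cv2.contourArea)[:,0,:].astype(float)
hull=cv2.convexHull(P.astype(np.float32))[:,0,:]
# distance of hull points' rays to rim circle, unknown centre + tilt of the rim plane
def f(x):
    n=np.array([x[2],x[3],1]);n/=np.linalg.norm(n);c0=np.array([x[0],x[1],144])
    out=[]
    for u,v in hull:
        c,d=ray(q,u,v);X=c+d*(n@(c0-c))/(n@d);out.append(np.linalg.norm(X-c0)-41.5)
    return out
r=least_squares(f,[519,-55,0,0],loss='soft_l1');print(r.x.round(3),np.abs(r.fun).mean())
q=snapshot('scene');look(q,['beaker_50_mid','beaker_100','wash_bottle','ring'])
q=snapshot('side');look(q,['beaker_50_mid'])
E
```

```text
[ 5.18931e+02 -5.19420e+01  1.90000e-02  9.20000e-02] 0.23015465052953715
beaker_50_mid [([470.0, -430.0, 30.0], 0.55)]
beaker_100 [([682.0, -333.0, -3.0], 0.81)]
wash_bottle [([727.0, -225.0, 0.0], 0.74)]
ring [([518.0, -56.0, 121.0], 0.57)]
beaker_50_mid [([471.0, -429.0, 26.0], 0.81)]
```

```bash
python3 -m handwheel '[[-0.3,0,0,0,0.099,0,0],[-0.1,0,0,0,0.099,0,0],[0.1,0,0,0,0.099,0,0],[0.3,-3,0,0,0,0,0],[0.6,-3.8,0.2,0,0,0,0],[0.6,-3.8,0.2,0,0,0,0],[0.6,-3.8,0.2,0,0,0,0],[0.6,-3.8,0.2,0,0,0,0],[0.6,-3.8,0.2,0,0,0,0],[0.6,-3.8,0.2,0,0,0,0],[0.6,-3.8,0.2,0,0,0,0],[0.6,-3.8,0.2,0,0,0,0]]' 25
python3 -m handwheel '[[0.6,-3.8,0.3,0,0,0,0],[0.6,0,0,2,0,0,0],[0.6,0,0,4,0,0,0],[0.6,0,0,4,0,0,0],[0.6,0,0,3,0,0,0],[0.6,0,0,1,0,0,0],[0.6,0,0,0,0,0,0]]'
python3 - <<'E'
from h import *
s,p,R=tool();print(p,s['tcp_rot'].round(2),s['finger_gap'],s['joint_pos'].round());print(R.round(2))
q=snapshot('wrist');save(q,'w12.png');look(q,['beaker_50_mid'])
from scipy.optimize import least_squares
t=trace(q,'beaker_50_mid')
if t:
    v,u=np.nonzero(t[0]['pixels']);print(t[0]['conf'],u.min(),u.max(),v.min(),v.max())
for X in [(471,-430.5,59),(471,-430.5,0)]: print(X,np.round(pix(q,X)))
q=snapshot('scene');look(q,['beaker_50_mid']);q=snapshot('side');look(q,['beaker_50_mid'])
E
```

```text
time: 31.82
tool_pos: [465.5, -392.3, 251.8]
tcp_rot: [-180.0, -0.0, 90.0]
ft_force: [0.7, -0.0, 0.9]
finger_gap: 68.2
grip_force: 0.0
time: 32.4
tool_pos: [466.8, -426.3, 107.9]
tcp_rot: [-179.7, -0.3, 90.0]
ft_force: [0.1, 0.3, -0.3]
finger_gap: 68.7
grip_force: 0.0
[ 466.83256282 -426.27980968  107.91737755] [-179.71   -0.31   89.97] 68.70174077286683 [-47.  17.  87.   0.  76. -47.]
[[ 0.    1.   -0.  ]
 [ 1.   -0.    0.01]
 [ 0.01 -0.   -1.  ]]
beaker_50_mid [([471.0, -430.0, 29.0], 0.79)]
0.88 245 330 185 279
(471, -430.5, 59) [290. 244.]
(471, -430.5, 0) [289. 212.]
beaker_50_mid [([469.0, -430.0, 27.0], 0.92), ([522.0, -140.0, 4.0], 0.51)]
beaker_50_mid [([471.0, -430.0, 27.0], 0.79)]
```

```bash
python3 -m handwheel '[[0.6,-0.42,0.37,0,0,0,0],[0.6,0,0,2,0,0,0],[0.6,0,0,2,0,0,0],[0.6,0,0,2,0,0,0],[0.6,0,0,1.5,0,0,0],[0.6,0,0,0.7,0,0,0],[0.6,0,0,0,0,0,0]]' 20
python3 -m handwheel '[[0.4,0,0,0,0,0,0],[0.2,0,0,0,0,0,0],[0,0,0,0,0,0,0],[-0.1,0,0,0,0,0,0],[-0.2,0,0,0,0,0,0],[-0.2,0,0,0,0,0,0],[-0.2,0,0,0,0,0,0]]' 20
python3 - <<'E'
from h import *
print(tool()[1]);q=snapshot('wrist');look(q,['beaker_50_mid'])
E
```

```text
time: 33.33
tool_pos: [471.6, -431.6, 28.2]
tcp_rot: [-179.9, -0.1, 90.0]
ft_force: [-0.1, 1.4, -0.2]
finger_gap: 68.5
grip_force: 0.0
time: 33.92
tool_pos: [473.3, -433.6, 32.0]
tcp_rot: [179.9, 0.1, 90.0]
ft_force: [-1.4, -0.1, 6.0]
finger_gap: 46.7
grip_force: 20.3
[ 473.25012174 -433.60534957   32.04304725]
beaker_50_mid [([474.0, -428.0, 32.0], 0.76)]
```

```bash
python3 -m handwheel '[[-0.2,0,0,-1,0,0,0],[-0.2,0,0,-2.5,0,0,0],[-0.2,0,0,-3.5,0,0,0],[-0.2,0,0,-4,0,0,0],[-0.2,0,0,-4,0,0,0],[-0.2,0,0,-4,0,0,0],[-0.2,0,0,-4,0,0,0]]' 20
python3 -m handwheel '[[-0.2,1.8,0.2,0,0,0,0],[-0.2,3.4,0.4,0,0,0,0],[-0.2,3.4,0.4,0,0,0,0],[-0.2,3.4,0.4,0,0,0,0],[-0.2,3.4,0.4,0,0,0,0],[-0.2,3.4,0.4,0,0,0,0],[-0.2,3.4,0.4,0,0,0,0],[-0.2,3.4,0.4,0,0,0,0],[-0.2,3.4,0.4,0,0,0,0],[-0.2,3.4,0.4,0,0,0,0],[-0.2,3.4,0.4,0,0,0,0],[-0.2,1.9,0.4,0,0,0,0]]' 20
python3 -m handwheel '[[-0.2,0,0,2.5,0,0,0],[-0.2,0,0,2.0,0,0,0],[-0.2,0,0,0,0,0,0],[-0.2,0,0,0,0,0,0]]' 20
python3 - <<'E'
from h import *
s,p,R=tool();print(p,s['finger_gap'])
for n in ['wrist','scene','side']:
    q=snapshot(n);look(q,['melamine_dish_mid','beaker_50_mid','ring'])
E
```

```text
time: 34.6
tool_pos: [472.2, -432.0, 263.0]
tcp_rot: [180.0, 0.0, 90.0]
ft_force: [0.5, -0.8, -0.6]
finger_gap: 46.5
grip_force: 20.7
time: 35.6
tool_pos: [518.4, -52.1, 261.1]
tcp_rot: [179.9, -0.1, 90.1]
ft_force: [0.0, -0.5, -0.4]
finger_gap: 46.7
grip_force: 20.7
time: 35.93
tool_pos: [517.7, -55.2, 214.7]
tcp_rot: [-179.9, -0.0, 90.0]
ft_force: [0.5, 0.7, 0.1]
finger_gap: 46.6
grip_force: 20.8
[517.6753105  -55.17645537 214.68242841] 46.63017496750036
melamine_dish_mid [([520.0, -54.0, 127.0], 0.91)]
beaker_50_mid [([516.0, -49.0, 211.0], 0.91)]
ring []
melamine_dish_mid [([518.0, -59.0, 127.0], 0.82)]
beaker_50_mid [([520.0, -52.0, 216.0], 0.74)]
ring [([518.0, -54.0, 123.0], 0.66)]
melamine_dish_mid [([518.0, -54.0, 122.0], 0.55)]
beaker_50_mid [([523.0, -53.0, 216.0], 0.78)]
ring []
```

```bash
python3 -m handwheel '[[-0.2,-0.35,-0.05,0,0,0,0],[-0.2,0,0,1.5,0,0,0],[-0.2,0,0,2,0,0,0],[-0.2,0,0,1.7,0,0,0],[-0.2,0,0,1,0,0,0],[-0.2,0,0,0.5,0,0,0],[-0.2,0,0,0,0,0,0],[-0.2,0,0,0,0,0,0]]' 20
python3 - <<'E'
from h import *
s,p,R=tool();print(p,s['finger_gap'],s['ft_force'].round(1))
for n in ['wrist','scene','side']:
    q=snapshot(n);look(q,['melamine_dish_mid','beaker_50_mid'])
E
```

```text
time: 37.2
tool_pos: [518.4, -59.1, 148.7]
tcp_rot: [180.0, 0.0, 90.0]
ft_force: [-0.2, -0.3, -0.5]
finger_gap: 46.8
grip_force: 20.8
[518.40342735 -59.11200162 148.68853613] 46.78415928950619 [-0.2 -0.3 -0.5]
melamine_dish_mid []
beaker_50_mid [([518.0, -52.0, 147.0], 0.6)]
melamine_dish_mid [([517.0, -58.0, 126.0], 0.75)]
beaker_50_mid [([519.0, -56.0, 147.0], 0.8)]
melamine_dish_mid [([518.0, -57.0, 121.0], 0.74)]
beaker_50_mid [([519.0, -58.0, 146.0], 0.84)]
```

```bash
python3 -m handwheel '[[-0.2,0,0,0.2,0,0,0],[-0.2,0,0,0.2,0,0,0],[-0.2,0,0,0.1,0,0,0],[-0.2,0,0,0,0,0,0],[-0.2,0,0,0,0,0,0]]' 20
python3 -m handwheel '[[-0.2,0,0,0.1,0,0,0],[-0.2,0,0,0.1,0,0,0],[-0.2,0,0,0,0,0,0],[-0.2,0,0,0,0,0,0]]' 20
```

```text
time: 38.07
tool_pos: [518.0, -59.0, 142.9]
tcp_rot: [-180.0, -0.0, 90.0]
ft_force: [0.6, -0.3, -0.2]
finger_gap: 47.0
grip_force: 20.8
time: 38.4
tool_pos: [518.3, -59.0, 141.3]
tcp_rot: [180.0, 0.0, 90.0]
ft_force: [0.4, 0.6, 0.4]
finger_gap: 46.6
grip_force: 20.9
```

```bash
python3 -m handwheel '[[-0.2,0,0,0.1,0,0,0],[-0.2,0,0,0.1,0,0,0],[-0.2,0,0,0,0,0,0],[-0.2,0,0,0,0,0,0]]' 20
python3 -m handwheel '[[-0.2,0,0,0.1,0,0,0],[-0.2,0,0,0,0,0,0],[-0.2,0,0,0,0,0,0]]' 20
python3 - <<'E'
from h import *
s,p,R=tool();print(p,s['finger_gap'],s['ft_force'].round(1))
for n in ['wrist','scene','side']:
    q=snapshot(n);look(q,['melamine_dish_mid','beaker_50_mid'])
E
```

```text
time: 38.73
tool_pos: [518.7, -58.9, 140.4]
tcp_rot: [179.9, -0.0, 90.0]
ft_force: [-3.2, 1.9, 8.9]
finger_gap: 46.6
grip_force: 21.4
time: 38.98
tool_pos: [518.9, -58.8, 140.1]
tcp_rot: [179.9, -0.0, 90.0]
ft_force: [-5.1, 2.8, 12.5]
finger_gap: 46.7
grip_force: 21.8
[518.92896463 -58.84696273 140.14175235] 46.704478947083786 [-5.1  2.8 12.5]
melamine_dish_mid [([520.0, -53.0, 140.0], 0.65)]
beaker_50_mid [([523.0, -52.0, 141.0], 0.67), ([595.0, -67.0, 15.0], 0.62), ([515.0, -14.0, 121.0], 0.24)]
melamine_dish_mid [([519.0, -56.0, 124.0], 0.74)]
beaker_50_mid [([518.0, -56.0, 139.0], 0.56)]
melamine_dish_mid [([522.0, -56.0, 122.0], 0.81), ([726.0, -222.0, 0.0], 0.58)]
beaker_50_mid []
```

```bash
python3 -m handwheel '[[-0.2,0,0,-0.2,0,0,0],[-0.2,0.15,-0.15,0,0,0,0],[-0.2,0,0,0,0,0,0]]' 20
python3 -m handwheel '[[0.15,0,0,0,0,0,0],[0.2,0,0,0,0,0,0],[0.25,0,0,0,0,0,0],[0.3,0,0,0,0,0,0],[0.3,0,0,0,0,0,0],[0.3,0,0,-0.5,0,0,0],[0.3,0,0,-1,0,0,0],[0.3,0,0,-2,0,0,0],[0.3,0,0,-3.5,0,0,0],[0.3,0,0,-4,0,0,0],[0.3,0,0,0,0,0,0]]' 20
python3 - <<'E'
from h import *
s,p,R=tool();print(p,s['finger_gap'],s['ft_force'].round(1))
for n in ['wrist','scene','side']:
    q=snapshot(n);save(q,n+'13.png');look(q,['melamine_dish_mid','beaker_50_mid','ring','heel','beaker_100','wash_bottle'])
    for k in ['beaker_50_mid','melamine_dish_mid']:
        t=trace(q,k)
        if t:
            v,u=np.nonzero(t[0]['pixels']);print(n,k,round(t[0]['conf'],2),u.min(),u.max(),v.min(),v.max())
    if n=='scene':
        for X in [(519,-55,112),(519,-55,169)]: print(X,np.round(pix(q,X)))
E
```

```text
time: 39.68
tool_pos: [516.8, -57.3, 140.3]
tcp_rot: [180.0, -0.0, 90.0]
ft_force: [-1.1, 1.0, 4.5]
finger_gap: 47.0
grip_force: 21.0
time: 40.6
tool_pos: [520.4, -58.3, 260.4]
tcp_rot: [179.2, 0.2, 90.0]
ft_force: [0.8, -0.4, 2.0]
finger_gap: 55.5
grip_force: 0.0
[520.37488341 -58.27904819 260.43483814] 55.477151353237 [ 0.8 -0.4  2. ]
melamine_dish_mid []
beaker_50_mid [([514.0, -50.0, 138.0], 0.74)]
ring []
heel []
beaker_100 []
wash_bottle [([724.0, -224.0, 1.0], 0.87)]
wrist beaker_50_mid 0.84 233 308 161 233
wrist melamine_dish_mid 0.79 223 335 137 246
melamine_dish_mid [([519.0, -56.0, 126.0], 0.92)]
beaker_50_mid [([514.0, -54.0, 136.0], 0.64), ([730.0, -225.0, 1.0], 0.19)]
ring [([517.0, -55.0, 121.0], 0.82)]
heel [([519.0, -136.0, -2.0], 0.66), ([681.0, -330.0, -2.0], 0.57)]
beaker_100 [([683.0, -331.0, 1.0], 0.8)]
wash_bottle [([730.0, -228.0, -0.0], 0.94)]
scene beaker_50_mid 0.78 254 283 232 266
scene melamine_dish_mid 0.92 241 291 241 279
(519, -55, 112) [266. 266.]
(519, -55, 169) [266. 237.]
melamine_dish_mid [([518.0, -54.0, 121.0], 0.88)]
beaker_50_mid [([516.0, -55.0, 137.0], 0.64)]
ring []
heel []
beaker_100 [([682.0, -331.0, 1.0], 0.84)]
wash_bottle [([726.0, -222.0, 3.0], 0.93)]
side beaker_50_mid 0.66 318 352 238 269
side melamine_dish_mid 0.8 301 357 245 270
```

```bash
python3 - <<'E'
from h import *
from scipy.optimize import least_squares
T=np.linspace(0,2*np.pi,40)
Q=[];E=[]
for n in ['wrist','scene','side']:
    q=snapshot(n);t=trace(q,'beaker_50_mid')
    if not t: continue
    v,u=np.nonzero(t[0]['pixels']);Q.append(q);E.append([u.min(),u.max()+1,v.min(),v.max()+1])
rows=lambda x,q:np.array([pix(q,np.array([x[0],x[1],139.0])+Ro.from_rotvec([x[2],x[3],0]).apply([r*np.cos(a),r*np.sin(a),h])) for r,h in((23.5,29.5),(21.5,-29.5)) for a in T])
def f(x):
    o=[]
    for q,e in zip(Q,E):
        P=rows(x,q);m=np.array([P[:,0].min(),P[:,0].max(),P[:,1].min(),P[:,1].max()])-e
        k=[0,1,2] if q is not Q[0] else [0,1,2,3]
        o+=list(m[k]) # bottom hidden by the dish
    return np.array(o)
r=least_squares(f,[516,-54,0,0],loss='soft_l1');print(r.x.round(3),r.fun.round(1)); print(f([516,-54,0,0]).round(1))
E
```

```text
[ 5.12363e+02 -5.32590e+01 -1.02000e-01  3.60000e-02] [ 0.1 -2.8 -0.3  0.  -2.7  0.1 -3.  -0.4 -0.6 -3.5]
[ 4.4  1.2 -2.8  4.  -2.8 -1.4 -3.6 -3.1 -2.7 -3.7]
```

```bash
python3 - <<'E'
from h import *
from scipy.optimize import least_squares
def hull(q,k):
    m=trace(q,k)[0]['pixels'].astype(np.uint8)
    cs,_=cv2.findContours(m,cv2.RETR_EXTERNAL,cv2.CHAIN_APPROX_NONE);return cv2.convexHull(max(cs,key=cv2.contourArea))[:,0,:]
def fit(q,H,c0,R0,z):
    def f(x):
        n=np.array([x[2],x[3],1]);n/=np.linalg.norm(n);o=np.array([x[0],x[1],z]);r=[]
        for u,v in H:
            c,d=ray(q,u,v);X=c+d*(n@(o-c))/(n@d);r.append(np.linalg.norm(X-o)-R0)
        return r
    s=least_squares(f,[*c0,0,0],loss='soft_l1',f_scale=.5);return s.x.round(3),np.abs(s.fun).mean().round(2)
q=snapshot('wrist');H=hull(q,'melamine_dish_mid')
for z in (142,144,146): print('dish',z,fit(q,H,[519,-55],41.5,z))
# image-only: centre by rim circle vs floor centre and beaker rim by ellipse
e=cv2.fitEllipse(H.astype(np.float32));print(e,at_z(q,*e[0],144).round(1))
H2=hull(q,'beaker_50_mid');e=cv2.fitEllipse(H2.astype(np.float32));print(e,at_z(q,*e[0],168).round(1),at_z(q,*e[0],140).round(1))
print(H2.tolist())
E
```

```text
dish 142 (array([ 5.19468e+02, -5.26080e+01,  3.60000e-02,  7.00000e-02]), np.float64(0.18))
dish 144 (array([ 5.19516e+02, -5.22950e+01,  4.40000e-02,  2.80000e-02]), np.float64(0.23))
dish 146 (array([ 5.19549e+02, -5.19350e+01,  5.10000e-02, -7.00000e-03]), np.float64(0.35))
((286.51824951171875, 196.6571044921875), (114.01143646240234, 116.7375259399414), 77.80027770996094) [519.2 -50.4 144. ]
((277.75640869140625, 203.5630645751953), (73.00786590576172, 74.67964172363281), 168.80445861816406) [513.4 -48.1 168. ] [513.  -56.7 140. ]
[[283, 165], [286, 166], [290, 168], [295, 172], [297, 174], [307, 188], [309, 191], [312, 197], [315, 205], [316, 208], [316, 213], [315, 215], [309, 223], [302, 230], [297, 234], [294, 236], [290, 238], [284, 240], [272, 240], [267, 239], [264, 238], [258, 235], [254, 232], [248, 226], [246, 223], [245, 221], [243, 215], [242, 211], [241, 203], [241, 201], [242, 196], [243, 193], [246, 188], [248, 185], [255, 177], [263, 169], [269, 166], [272, 165]]
```

```bash
python3 - <<'E'
from h import *
q=snapshot('wrist')
def ell(c,r,z,tx=0,ty=0):
    P=[pix(q,np.array([c[0],c[1],z])+Ro.from_rotvec([tx,ty,0]).apply([r*np.cos(a),r*np.sin(a),0])) for a in np.linspace(0,6.2,60)]
    e=cv2.fitEllipse(np.array(P,np.float32));return np.round(e[1],1),round(e[2])
for t in [(0,0),(.15,0),(-.15,0),(0,.15),(0,-.15)]: print(t,ell((513.4,-48.1),23.5,168,*t))
m=trace(q,'beaker_50_mid')[0]['pixels'].astype(np.uint8);cs,_=cv2.findContours(m,0,1)
e=cv2.fitEllipse(cv2.convexHull(max(cs,key=cv2.contourArea)));print(e)
for n in ['scene','side']:
    q=snapshot(n);look(q,['beaker_50_mid','melamine_dish_mid'])
    m=trace(q,'beaker_50_mid')
    if m:
        v,u=np.nonzero(m[0]['pixels']); top=v<v.min()+6; print(n,'rim u',u[top].mean(),'low u',u[v>v.max()-8].mean(), 'upright axis u',[np.round(pix(q,(516,-53,z))) for z in (168,140,112)])
E
```

```text
(0, 0) (array([70.1, 73.3]), 93)
(0.15, 0) (array([66.1, 73.4]), 92)
(-0.15, 0) (array([72.5, 73.3]), 96)
(0, 0.15) (array([69.5, 73.3]), 65)
(0, -0.15) (array([69.1, 73.3]), 119)
((277.74261474609375, 203.45005798339844), (74.66780853271484, 76.702880859375), 158.48788452148438)
beaker_50_mid [([515.0, -54.0, 137.0], 0.89), ([590.0, -71.0, 13.0], 0.69)]
melamine_dish_mid [([520.0, -55.0, 120.0], 0.62)]
scene rim u 268.048 low u 268.00584795321635 upright axis u [array([267., 238.]), array([267., 253.]), array([267., 267.])]
beaker_50_mid [([515.0, -55.0, 134.0], 0.9)]
melamine_dish_mid [([519.0, -53.0, 122.0], 0.71)]
side rim u 334.65 low u 333.8894230769231 upright axis u [array([332., 244.]), array([331., 260.]), array([330., 276.])]
```

```bash
python3 -c "
from bench import hand_in
print(hand_in())"
```

```text
the job is handed in; nothing more can be done
None
```

I handed the job in at about 41 s of the 72 s allowed. By my last measurements the stand is upright, the dish hangs level in the ring, and the small beaker stands upright in it about 5 mm off centre; the bung is clear, the wash bottle and middle beaker are still standing, and no verdict was returned.

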